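Lock the filter box's access panel

TASK

The dust extractor's filter box has been left with its access panel ajar. Press the panel down flush with your fingertips, then set a fingertip in the slot of the orange quarter-turn fastener and turn it clockwise to its stop, so that the panel is locked. Do not grip or lift anything, do not open the panel any farther, and leave the other things on the counter where they are.

Things in the scene. Friction and masses are not known exactly. Their poses are not given: they have to be found in the camera images.
- filter_box: Fixed grey case, 190 x 190 mm, 90 mm high without the panel; black hose stub (48 mm wide, 30 mm long) on its left side, air slots in the front. Origin at the centre of its underside; x points to its rear (hinge side), away from the robot, y to its left, z up. It stands at any yaw from -0.5 to 0.1 rad.
- access_panel (a joint): Opening angle of the white access panel (190 x 190 x 6 mm, 0.4 kg with the fastener) that covers the top of the case; hinge along the top rear edge (95 mm behind the case's centre, 90 mm up). 0 = shut flush; grows as the front edge rises, to 0.9 rad. Stiff hinge: it stays where it is left, shut too; 2 to 5 N down on the push pad moves it.
- push_pad (a point): Centre of the top of the black ribbed push pad (28 x 70 mm) at the middle of the panel's front edge, 173 mm from the hinge. With the panel shut it lies 78 mm in front of the case's centre, 98 mm above the counter.
- fastener (a joint): Turn of the fastener: 0 = open (slot along the case's y), pi/2 = locked, at its stop (slot along the case's x); grows clockwise seen from above and stays where left. Friction 0.12 N m (4 to 5 N sideways, 27 mm from the axis). Its steel tongue turns beneath the case's front lip: unless the panel is within 0.02 rad of shut the tongue strikes the lip and it will not turn home.
- slot_center (a point): On the fastener's axis, level with the top of its lands. Fastener at the panel's centre: disc 89 mm across with a straight slot 38 mm wide, 13 mm deep, from rim to rim between two orange D-shaped lands; grey floor. With the panel shut this point is 111 mm above the counter, over the case's centre. Red line on the panel right of it: slot open; green line behind it: slot locked.
- slot_end (a point): Mid-width in the slot, 27 mm from the axis, level with the lands: a place for a fingertip (shut fingers fit, with play, so sweep on past the quarter until it stops); it turns with the fastener. At 0 it is right of the axis (case's -y), at pi/2 in front of it (case's -x). A dark ring (inner 92, outer 104 mm across, 1 mm above the lands) fixed round the disc leaves only the slot to push on.
- coral_pot: Loose coral-red lidded pot with a cream lid, 55 mm across, 49 mm high, right of the case; origin under its centre. Leave it.
- black_lid_jar: Loose grey jar with black lid, 68 mm across, 62 mm high, right of the case; origin under its centre. Leave it.
- tape: Loose roll of masking tape, 96 mm across, 25 mm high, on the counter left of the case; origin under its centre. Leave it.
- blue_pot: Loose blue lidded pot, 63 mm across, 44 mm high, on the counter left of the case; origin under its centre. Leave it.

How it is judged:
By the outcome, as a careful person would: the job done as asked, in the order asked, and still so for the second after the job is handed in, with the robot touching nothing.
It also fails if it takes over 58 s, if anything falls off the work surface, if the arm or the gripper's body presses on something with over 40 N, if the wrist force passes 120 N, or if a joint passes its speed limit or range.

ROBOT

A 7-joint arm with a two-finger parallel gripper is mounted at the origin on a cart in front of the work surface, level with it; the furniture and walls round the work are solid. World frame = base frame: x ahead of the robot, y to its left, z up, the work surface at z = 0. Lengths are in m, angles in rad, forces in N, time in s.
With the tool pointing down it reaches from about 0.4 to 0.875 m from the base axis. Payload 6.5 kg.
Tool frame: the origin (TCP) lies midway between the tips of the shut fingers; the grasp point (between the pads) lies 19 mm behind it; z points along the fingers, y is the direction in which the jaws open and shut (so a half turn about z gives the same grasp; the last joint's range is limited). The gripper opens to 85 mm and grips with 20 to 120 N. Pads are 22 mm wide; open, the fingers measure 114 mm over their backs; the gripper's body (76 mm by 85 mm) begins 54 mm behind the grasp point. The pads swing forward as they close: fully open they stand 13 mm farther back than shut.
Start: joints at [1.126, 0.536, -0.004, 1.538, 0.003, 1.067, -0.071], TCP at [0.24, -0.604, 0.231] pointing down, gripper open.
Joint ranges: [-2.7, 2.7], [-0.37, 2.16], [-1.27, 1.26], [0.24, 2.4], [-1.31, 4.45], [0.19, 1.91], [-2.76, 2.76]. Speed limits (rad/s): [2.39, 2.39, 3.14, 3.14, 3.14, 3.14, 3.14].

INTERFACE

Orientations are given as [roll, pitch, yaw] about the fixed x, y, z axes, in that order (R = Rz(yaw) Ry(pitch) Rx(roll)).
In Python, from rig import monitor, imaging, job gives the robot as it stands.
- The arm moves only by the shell command python3 -m inch 'ROWS' [FORCE]. ROWS is JSON, one flat list of numbers, 7 for each row, row after row: the opening, from 0 (shut) to 1 (fully open), then the shift along the tool's x, y, z in m, then the turn, a rotation vector about the tool's x, y, z in units of 5 degrees (1.0 is 5 degrees). In form: [fingers, x, y, z, rx, ry, rz, fingers, x, y, z, rx, ry, rz, ...]. A call has 1 to 5 rows; each row shifts and turns the commanded pose from where the row before left it, along the tool's axes as they then stand; what a row does not reach is not made up. A row lasts 1/12 s, in which the tool goes at most 41.7 mm and 7.16 degrees, less where a joint would pass 70% of its speed; a pose out of reach is approached as far as the arm can. A call with a gripper value outside its range is refused whole. The fingers move at their own pace and stop on an object; FORCE is the grip in N (left out, the last holds). Time passes only in rows, so rows that do not move let the fingers close. It gives the time, the measured TCP pose, the force and the opening at its end, in the units of the state.
- monitor.read_state(): the state, without advancing time (a new reading comes with each control period).
- imaging.grab_frame(name): name is "scene" or "top" or "wrist"; returns the picture (480x640x3 uint8, red, green, blue); there is no depth.
- imaging.camera_model(name): a dict with "K" (3x3 intrinsics, pixels), "distortion" ([k1, k2, p1, p2, k3] as OpenCV has them; the pictures are not rectified), "T" (4x4, takes a point from camera to world coordinates). Camera axes: x right, y up, looking along -z (the intrinsics and any distortion apply to the point x, -y, -z); pixel columns grow to the right and rows downward; lengths in m; the calibration is good to about 2 mm. A picture is of the moment at which its call begins: read the wrist's pose just before it. camera_model takes no time and is no camera call; for the wrist camera it gives the pose at the moment of the call.
- job.finish_job(): hands the job in, once; it reports no verdict.
Trained networks look in the newest picture that a camera, given by its name, has taken for a name from the list of things; names that differ only in an ending like _2 or _b are one class to them, and where a whole thing is asked for, a point or a joint stands for the part that bears it (a point fixed in the world has none). Each returns a list of dicts, best first, with "p" (0 to 1); they miss things now and then, are a little off and sometimes report something else, mostly with a low value. They report only what shows in the picture. A call takes as long as a camera call.
- imaging.find_in(camera, label): "extent" ([left, top, right, bottom] in pixels, round what is visible of it).
- imaging.place_of(camera, label): "uv" ([column, row] in pixels: a listed point, or the origin of a listed thing).
The state is a dict: "clock": time; "joint_positions": joint angles; "joint_velocities": joint speeds; "joint_torque": joint torques, N m; "eef_pos": TCP position; "tcp_rot": TCP orientation; "wrist_force": force on the tool from outside, world axes, zero at the start; "wrist_torque": the same for the moment, N m; "opening": finger opening in m.
Only numpy, scipy, OpenCV 4.12 (cv2) and the standard library are available. Lean on these libraries where they do the work, as an engineer would, in place of code of your own. Each camera call takes 0.05 s, during which the arm holds its last target.

## Working session

There is one attempt and no reset: what is moved stays moved. The work goes in short steps, Python scripts to look and compute and a shell command to move; the robot and the scene stay as the last step left them, time stands still between calls to the robot, and variables do not carry over. Pictures are saved under pics/ and viewed, and the job is handed in when it is done.

```bash
ls; mkdir -p pics
python3 - <<'E'
from rig import monitor, imaging
import cv2
s=monitor.read_state(); print({k:s[k] for k in('clock','eef_pos','tcp_rot','wrist_force','opening')})
for c in('scene','top'):
    im=imaging.grab_frame(c); cv2.imwrite(f'pics/{c}0.png',im[:,:,::-1])
    m=imaging.camera_model(c); print(c,m)
    for l in('push_pad','slot_center','slot_end','filter_box','coral_pot','black_lid_jar','tape','blue_pot'):
        print(l,[(round(d['p'],2),[round(x) for x in d['uv']]) for d in imaging.place_of(c,l)[:2]])
E
```

```text
pics
{'clock': 0.0, 'eef_pos': array([ 0.24012702, -0.60333605,  0.230411  ]), 'tcp_rot': array([-3.13984004e+00,  1.30092145e-04,  3.78908615e-01]), 'wrist_force': array([ 0.30372415, -0.56133166,  0.81241576]), 'opening': 0.08534847618741123}
scene {'K': array([[452.90017554,   0.        , 322.28335421],
       [  0.        , 452.90017554, 247.89128298],
       [  0.        ,   0.        ,   1.        ]]), 'distortion': array([-0.01879041,  0.        ,  0.        ,  0.        ,  0.        ]), 'T': array([[ 0.97810647, -0.15223556,  0.14188749,  0.62749432],
       [ 0.20790187,  0.74494123, -0.63390802, -0.76115033],
       [-0.0091945 ,  0.64952822,  0.76028189,  0.77185912],
       [ 0.        ,  0.        ,  0.        ,  1.        ]])}
push_pad [(0.81, [267, 263])]
slot_center [(0.8, [302, 289])]
slot_end [(0.62, [293, 296])]
filter_box [(0.81, [299, 324])]
coral_pot [(0.84, [240, 373])]
black_lid_jar [(0.74, [270, 402])]
tape [(0.69, [347, 191])]
blue_pot [(0.58, [333, 211])]
top {'K': array([[608.4698508 ,   0.        , 317.71672143],
       [  0.        , 608.4698508 , 239.25085264],
       [  0.        ,   0.        ,   1.        ]]), 'distortion': array([-0.17202422,  0.        ,  0.        ,  0.        ,  0.        ]), 'T': array([[ 0.0189509 ,  0.98347378, -0.18005607,  0.28241064],
       [-0.99979562,  0.01737236, -0.01033992, -0.23307556],
       [-0.00704104,  0.18021522,  0.983602  ,  1.28907017],
       [ 0.        ,  0.        ,  0.        ,  1.        ]])}
push_pad [(0.59, [356, 276])]
slot_center [(0.72, [221, 247]), (0.61, [370, 243])]
slot_end [(0.92, [387, 246])]
filter_box [(0.93, [364, 254])]
coral_pot [(0.74, [422, 298])]
black_lid_jar [(0.81, [437, 267])]
tape [(0.66, [178, 240])]
blue_pot [(0.89, [220, 248])]
```

View pics/scene0.png

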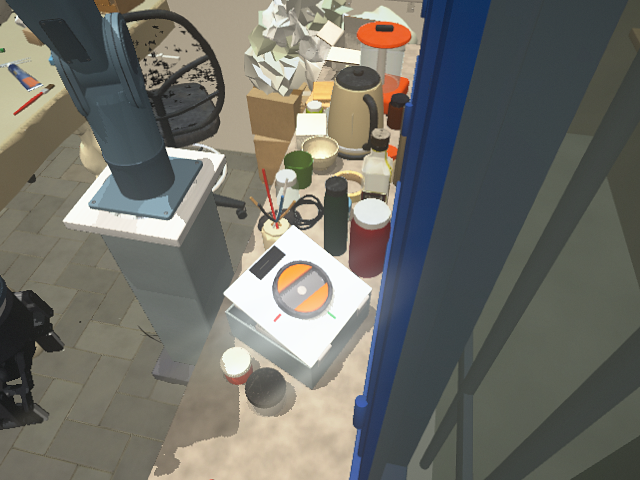

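View pics/top0.png

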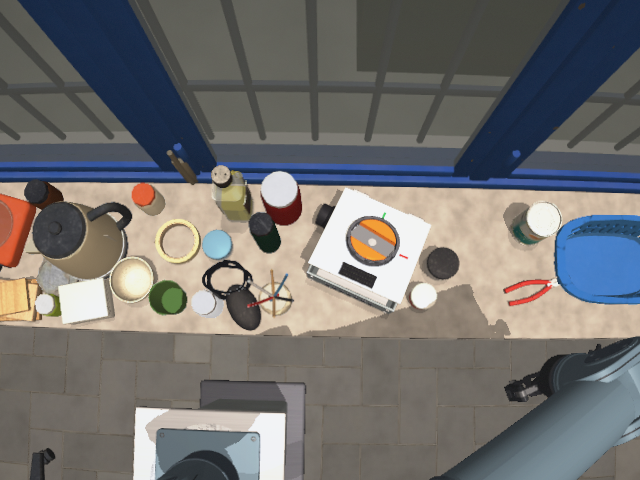

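Run:
```python
import cv2
a=cv2.imread('pics/scene0.png')[210:400,210:390]; cv2.imwrite('pics/s0z.png',cv2.resize(a,None,fx=3.1,fy=3.1,interpolation=cv2.INTER_CUBIC))
a=cv2.imread('pics/top0.png')[180:330,290:470]; cv2.imwrite('pics/t0z.png',cv2.resize(a,None,fx=4,fy=4,interpolation=cv2.INTER_CUBIC))
```

```text
(no output)
```

View pics/s0z.png

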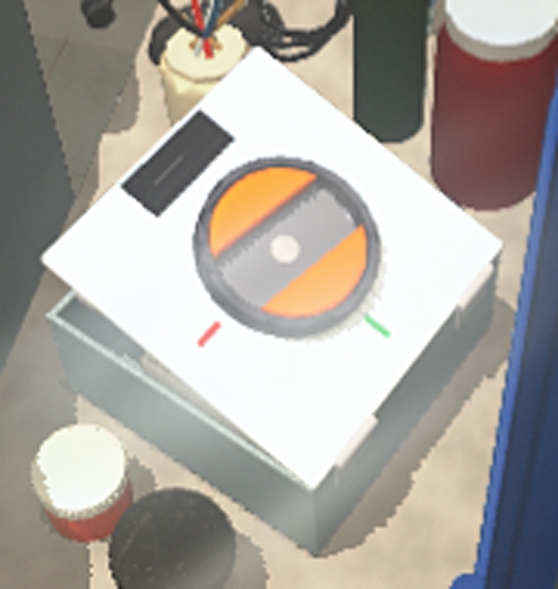

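View pics/t0z.png

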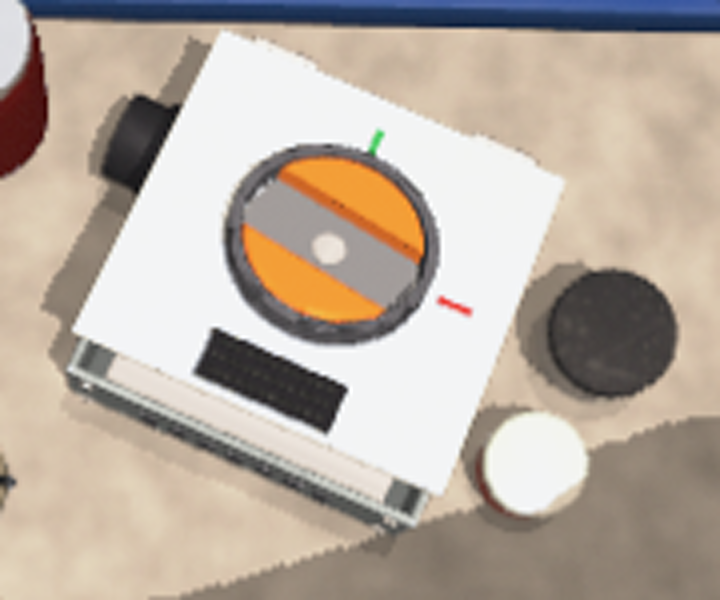

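```bash
cat > h.py <<'E'
import numpy as np,cv2
from scipy.optimize import least_squares
from rig import monitor, imaging
def proj(m,P):
    T=np.linalg.inv(np.array(m['T'])); p=(T[:3,:3]@np.atleast_2d(P).T).T+T[:3,3]
    p=p*[1,-1,-1]
    return cv2.projectPoints(p.reshape(-1,1,3),np.zeros(3),np.zeros(3),np.array(m['K']),np.array(m['distortion']))[0].reshape(-1,2)
def R(y): return np.array([[np.cos(y),-np.sin(y),0],[np.sin(y),np.cos(y),0],[0,0,1]])
def panel(q,pts): # pts: case coordinates with panel shut
    x,y,yaw,a=q; p=np.atleast_2d(pts).astype(float)
    r=p-[.095,0,.09]; c,s=np.cos(a),np.sin(a)
    d=-r[:,0]
    r2=np.c_[-(d*c-r[:,2]*s)+0, r[:,1], d*s+r[:,2]*c]
    # front rises: distance d forward, height z; top normal tilts back
    r2[:,0]=-(d*c-r[:,2]*s)
    return (R(yaw)@(r2+[.095,0,.09]).T).T+[x,y,0]
PP=np.array([[.095,.095,.096],[.095,-.095,.096],[-.095,.095,.096],[-.095,-.095,.096],[-.078,0,.098],[0,0,.112]])
E
python3 - <<'E'
from h import *
sc=imaging.camera_model('scene');tp=imaging.camera_model('top')
S=np.array([[371.9,288.4],[311.9,367.4],[293.2,225.2],[223.5,293.2],[267.1,262.6],[303.2,289.7]])
Tt=np.array([[345.5,187.8],[431.3,225.3],[308.3,262.8],[399.5,303.5],[357.8,275],[373,240.8]])
for cams in('st','s','t'):
    def f(q):
        P=panel(q,PP);r=[]
        if 's' in cams:r.append(proj(sc,P)-S)
        if 't' in cams:r.append(proj(tp,P)-Tt)
        return np.concatenate(r).ravel()
    o=least_squares(f,[.55,-.33,-.3,.2],loss='soft_l1')
    print(cams,o.x,np.round(o.fun.reshape(-1,2),1).tolist())
    if cams=='st':
        print(panel(o.x,[[-.078,0,.098],[0,0,.111]]), panel([*o.x[:3],0],[[-.078,0,.098],[0,0,.111],[0,-.027,.111],[-.027,0,.111]]))
E
```

```text
st [ 0.48486099 -0.32306507 -0.40737315  0.31502089] [[0.7, 0.1], [-0.9, 0.6], [-0.9, -0.1], [-1.5, 0.4], [-0.3, 0.0], [-0.4, -2.5], [-0.3, -1.7], [0.1, -1.3], [-0.9, -0.5], [0.5, 0.3], [-0.7, 0.1], [0.2, -2.0]]
[[ 0.42333664 -0.2965166   0.15120801]
 [ 0.49512747 -0.32749518  0.13940104]] [[ 0.41324414 -0.29216156  0.098     ]
 [ 0.48486099 -0.32306507  0.111     ]
 [ 0.47416362 -0.34785552  0.111     ]
 [ 0.46007054 -0.3123677   0.111     ]]
s [ 0.48585743 -0.32260482 -0.40718464  0.31250465] [[1.3, -0.0], [-0.3, 0.4], [-0.4, -0.1], [-0.8, 0.4], [0.3, 0.0], [0.2, -2.6]]
t [ 0.48190039 -0.32285572 -0.40846806  0.34208166] [[-0.3, -0.4], [0.0, 0.1], [-0.7, -0.2], [1.0, 0.8], [-0.4, 0.6], [0.5, -1.3]]
```

```bash
python3 -m inch '[0,0.019,-0.0145,0,0,0,0, 0,0.019,-0.0145,0,0,0,0, 0,0.019,-0.0145,0,0,0,0, 0,0.019,-0.0145,0,0,0,0, 0,0.019,-0.0145,0,0,0,0]' 20; python3 -m inch '[0,0.019,-0.0145,0,0,0,0, 0,0.019,-0.0145,0,0,0,0, 0,0.019,-0.0145,0,0,0,0, 0,0.019,-0.0145,0,0,0,0, 0,0.019,-0.0145,0,0,0,0]'; python3 -m inch '[0,0.019,-0.0145,0,0,0,0, 0,0.019,-0.0145,0,0,0,0, 0,0.019,-0.0145,0,0,0,0, 0,0.019,-0.0145,0,0,0,0, 0,0.019,-0.0145,0,0,0,0]'; python3 -m inch '[0,0,0,0,0,0,-1.2, 0,0,0,0,0,0,-1.2, 0,0,0,0,0,0,-1.2, 0,0,0,0,0,0,-1.2, 0,0,0,0,0,0,-1.2]'; python3 -m inch '[0,0,0,0,0,0,-1.2, 0,0,0,0,0,0,-1.2, 0,0,0,0,0,0,-0.6, 0,0,0,0,0,0,0]'
```

```text
clock: 1.32
eef_pos: [0.3023, -0.5004, 0.2314]
tcp_rot: [3.141, -0.0, 0.379]
wrist_force: [0.1, -0.4, 0.3]
opening: 0.0257
clock: 1.73
eef_pos: [0.3638, -0.398, 0.2315]
tcp_rot: [3.141, -0.0, 0.379]
wrist_force: [0.1, -0.3, 0.2]
opening: -0.0
clock: 2.15
eef_pos: [0.4252, -0.2955, 0.2315]
tcp_rot: [3.141, -0.0, 0.379]
wrist_force: [0.1, -0.2, 0.6]
opening: -0.0001
clock: 2.57
eef_pos: [0.4248, -0.2965, 0.2314]
tcp_rot: [3.141, 0.0, 0.908]
wrist_force: [-0.6, 0.2, -1.3]
opening: 0.0001
clock: 2.9
eef_pos: [0.4247, -0.2966, 0.2314]
tcp_rot: [3.141, -0.0, 1.166]
wrist_force: [0.4, -0.1, -0.7]
opening: 0.0002
```

```bash
python3 -m inch '[0,0,-0.001,0.02,0,0,0, 0,0,0,0.02,0,0,0, 0,0,0,0.02,0,0,0, 0,0,0,0.006,0,0,0, 0,0,0,0.004,0,0,0]'; python3 -m inch '[0,0,0,0.004,0,0,0, 0,0,0,0.004,0,0,0, 0,0,-0.001,0.004,0,0,0, 0,0,-0.001,0.004,0,0,0, 0,0,-0.001,0.004,0,0,0]'
```

```text
clock: 3.32
eef_pos: [0.4233, -0.2957, 0.1605]
tcp_rot: [-3.14, -0.0, 1.163]
wrist_force: [-0.3, -0.4, 0.8]
opening: -0.0002
clock: 3.73
eef_pos: [0.4211, -0.295, 0.1414]
tcp_rot: [3.141, 0.0, 1.164]
wrist_force: [-0.9, -0.0, 0.8]
opening: -0.0002
```

```bash
python3 -m inch '[0,0,-0.001,0.005,0,0,0, 0,0,-0.001,0.005,0,0,0, 0,0,-0.001,0.005,0,0,0, 0,0,-0.001,0.005,0,0,0, 0,0,-0.001,0.004,0,0,0]'
```

```text
clock: 4.15
eef_pos: [0.4164, -0.2929, 0.1167]
tcp_rot: [3.141, -0.0, 1.164]
wrist_force: [-0.5, -0.5, 0.9]
opening: 0.0
```

```bash
cat > snap.py <<'E'
import sys,cv2
from h import *
n=sys.argv[1]; a=imaging.grab_frame('scene')[200:400,200:400,::-1]; b=imaging.grab_frame('top')[150:350,270:470,::-1]
cv2.imwrite(f'pics/{n}.png',np.hstack([cv2.resize(i,None,fx=2,fy=2,interpolation=cv2.INTER_CUBIC) for i in(a,b)]))
E
python3 snap.py a1
```

```text
(no output)
```

View pics/a1.png

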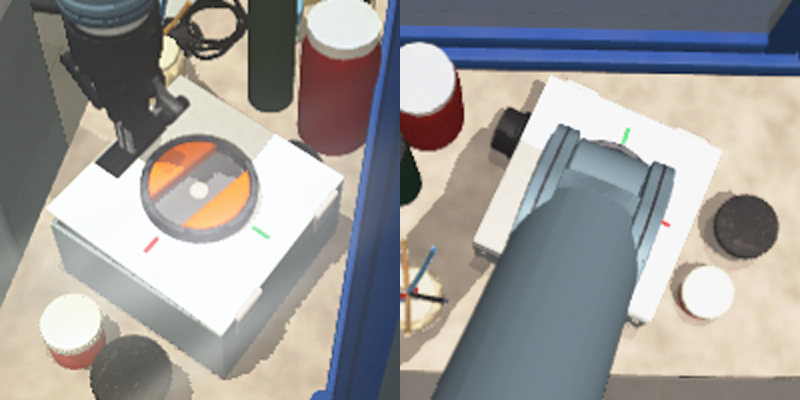

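The fingertips (left half, around (125,150)) rest on the black pad, and the panel has followed them almost shut. I'll keep pressing.

```bash
python3 -m inch '[0,0,-0.001,0.005,0,0,0, 0,0,-0.001,0.005,0,0,0, 0,0,0,0.004,0,0,0, 0,0,0,0.003,0,0,0, 0,0,0,0.001,0,0,0]'; python3 -m inch '[0,0,0,0.001,0,0,0, 0,0,0,0.001,0,0,0, 0,0,0,0,0,0,0]'
```

```text
clock: 4.67
eef_pos: [0.4143, -0.2919, 0.0986]
tcp_rot: [-3.141, -0.0, 1.164]
wrist_force: [0.3, -0.2, 1.0]
opening: 0.0002
clock: 4.92
eef_pos: [0.4144, -0.292, 0.0982]
tcp_rot: [-3.141, 0.0, 1.164]
wrist_force: [-3.7, 2.2, 11.9]
opening: 0.0001
```

```bash
python3 -m inch '[0,0,0,0.001,0,0,0, 0,0,0,0.001,0,0,0, 0,0,0,0,0,0,0]'
```

```text
clock: 5.17
eef_pos: [0.4144, -0.292, 0.0979]
tcp_rot: [-3.141, 0.001, 1.164]
wrist_force: [-9.7, 6.8, 33.4]
opening: 0.0
```

```bash
python3 -m inch '[0,0,0,-0.004,0,0,0, 0,0,0,-0.01,0,0,0, 0,0,0,-0.025,0,0,0, 0,0,0,-0.025,0,0,0, 0,0,0,0,0,0,0]'
python3 - <<'E'
from h import *
s=monitor.read_state();print(s['eef_pos'],s['wrist_force'])
for c in('scene','wrist'):
    im=imaging.grab_frame(c);cv2.imwrite(f'pics/b_{c}.png',im[:,:,::-1])
    for l in('push_pad','slot_center','slot_end'): print(c,l,[(round(d['p'],2),np.round(d['uv'],1)) for d in imaging.place_of(c,l)[:2]])
    q=[.48486,-.32306,-.407,0]
    print(np.round(proj(imaging.camera_model(c),panel(q,[[-.078,0,.098],[0,0,.111],[0,-.027,.111]])),1).tolist())
a=cv2.imread('pics/b_scene.png')[210:400,210:390]; cv2.imwrite('pics/b_sz.png',cv2.resize(a,None,fx=3.1,fy=3.1,interpolation=cv2.INTER_CUBIC))
E
```

```text
clock: 5.58
eef_pos: [0.4172, -0.2936, 0.1637]
tcp_rot: [3.134, 0.001, 1.164]
wrist_force: [0.7, -0.4, -0.2]
opening: 0.0001
[ 0.41721712 -0.29358648  0.16371406] [ 0.69766133 -0.44165354 -0.19728499]
scene push_pad [(0.81, array([265.3, 279.5]))]
scene slot_center [(0.69, array([296.8, 293.7]))]
scene slot_end [(0.7, array([286. , 305.1])), (0.38, array([347.1, 191.3]))]
[[265.2, 277.9], [298.3, 293.8], [288.9, 304.3]]
wrist push_pad [(0.88, array([310.3, 257.4]))]
wrist slot_center [(0.8, array([448.2, 264.8])), (0.51, array([309.7, 259.7]))]
wrist slot_end [(0.63, array([437.1, 309.5]))]
[[309.8, 255.6], [451.7, 263.5], [446.8, 308.2]]
```

View pics/b_wrist.png

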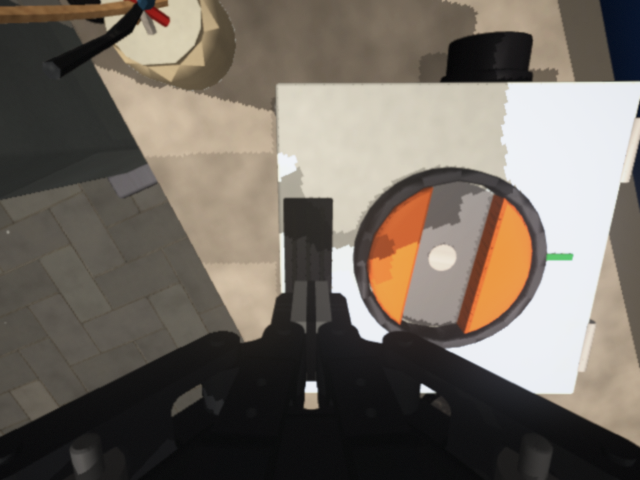

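View pics/b_sz.png

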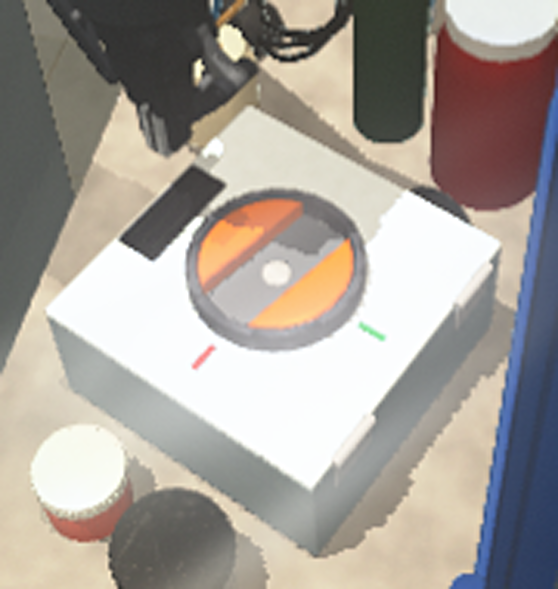

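Run:
```python
from h import *
q=[.48486,-.32306,-.407,0]
out=[]
for c in('wrist','scene'):
    im=cv2.imread(f'pics/b_{c}.png')
    m=imaging.camera_model(c)
    # rectified: image up = case +x, left= case +y, 5 px/mm... 
    n=400;g=np.linspace(-.07,.07,n)
    for z in (.111,):
        Y,X=np.meshgrid(-g,-g); P=panel(q,np.c_[X.ravel(),Y.ravel(),np.full(n*n,z)])
        uv=proj(m,P).astype(np.float32).reshape(n,n,2)
        r=cv2.remap(im,uv,None,cv2.INTER_LINEAR); cv2.line(r,(200,0),(200,399),(255,0,255),1);cv2.line(r,(0,200),(399,200),(255,0,255),1)
        out.append(r)
cv2.imwrite('pics/rect.png',np.hstack(out))
```

```text
(no output)
```

View pics/rect.png

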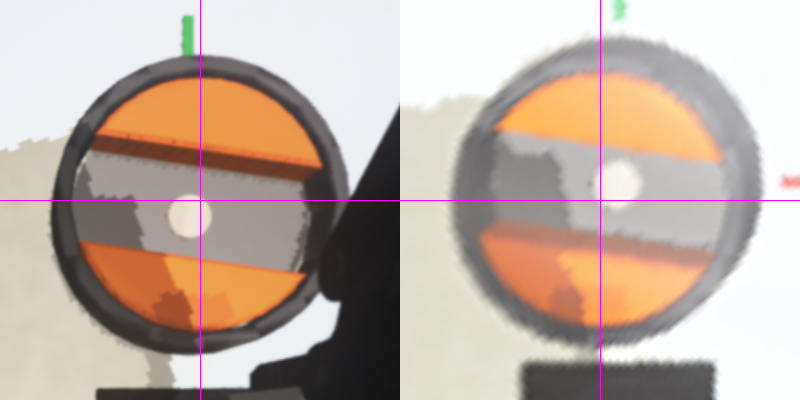

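The panel is flush. Rectified, the slot turns out to be about 0.14 rad clockwise of open already, so I'll align to that.

```bash
python3 -m inch '[0,0,0,0,0,0,0.8, 0,0,0,0,0,0,0.85, 0,0,0,0,0,0,0, 0,0,0,0,0,0,0]'
python3 - <<'E'
from h import *
s=monitor.read_state(); t=s['tcp_rot'][2]; d=np.array([.4708,-.3469])-s['eef_pos'][:2]
print(t,np.dot(d,[np.cos(t),np.sin(t)]),np.dot(d,[np.sin(t),-np.cos(t)]))
E
```

```text
clock: 6.32
eef_pos: [0.4144, -0.2919, 0.1589]
tcp_rot: [-3.141, 0.0, 1.023]
wrist_force: [0.9, 0.2, 0.4]
opening: 0.0004
1.0225605823247113 -0.01756510709536328 0.07675383595334173
```

```bash
python3 -m inch '[0,-0.006,0.026,0,0,0,0, 0,-0.006,0.026,0,0,0,0, 0,-0.0056,0.0248,0,0,0,0, 0,0,0,0.02,0,0,0, 0,0,0,0.01,0,0,0]';python3 -m inch '[0,0,0,0,0,0,0, 0,0,0,0,0,0,0]'
python3 - <<'E'
from h import *
im=imaging.grab_frame('wrist');cv2.imwrite('pics/c_w.png',im[:,:,::-1])
im=imaging.grab_frame('scene');cv2.imwrite('pics/c_s.png',cv2.resize(im[230:350,230:390,::-1],None,fx=4,fy=4,interpolation=cv2.INTER_CUBIC))
E
```

```text
clock: 6.73
eef_pos: [0.4711, -0.3477, 0.1277]
tcp_rot: [-3.141, -0.0, 1.022]
wrist_force: [-1.2, 1.2, -1.2]
opening: -0.0002
clock: 6.9
eef_pos: [0.4696, -0.3462, 0.1284]
tcp_rot: [-3.138, -0.0, 1.022]
wrist_force: [-0.1, 0.4, 0.9]
opening: -0.0004
```

View pics/c_w.png

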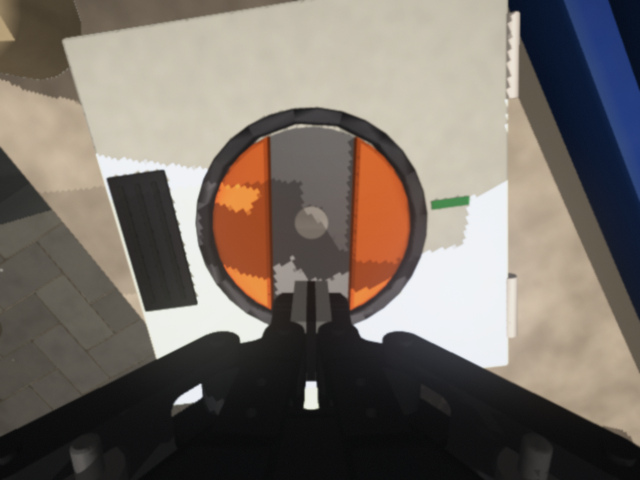

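View pics/c_s.png

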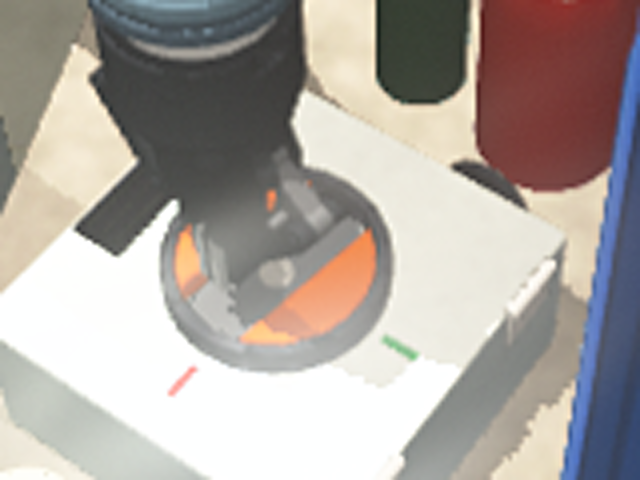

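```bash
cat > ax.py <<'E'
from h import *
im=imaging.grab_frame('wrist'); m=imaging.camera_model('wrist'); s=monitor.read_state()
T=np.array(m['T'])
def ray(uv,z):
    p=cv2.undistortPoints(np.array([[uv]],float),np.array(m['K']),np.array(m['distortion']))[0,0]
    d=T[:3,:3]@np.array([p[0],-p[1],-1]); return T[:3,3]+d*(z-T[2,3])/d[2]
E
python3 - <<'E'
from ax import *
t=s['tcp_rot'][2]; print(s['eef_pos'])
for uv,z in(((311,222),.098),((311,218),.112)):
    a=ray(uv,z); d=s['eef_pos'][:2]-a[:2]; print(a,d@[np.cos(t),np.sin(t)],d@[np.sin(t),-np.cos(t)])
E
```

```text
[ 0.47095722 -0.34710682  0.13008488]
[ 0.48480943 -0.32480587  0.098     ] -0.026252450714703484 -0.0001574384400332826
[ 0.4875211  -0.32032975  0.112     ] -0.03148580724645267 -0.000130493160669765
```

```bash
python3 -m inch '[0,0,0,0.006,0,0,0, 0,0,0,0.006,0,0,0, 0,0,0,0.005,0,0,0, 0,0,0,0.005,0,0,0, 0,0,0,0.004,0,0,0]';python3 -m inch '[0,0,0,0,0,0,0]'
```

```text
clock: 7.47
eef_pos: [0.4705, -0.3471, 0.1024]
tcp_rot: [-3.141, 0.0, 1.02]
wrist_force: [0.1, -0.0, -0.1]
opening: 0.0
clock: 7.55
eef_pos: [0.4702, -0.3468, 0.1021]
tcp_rot: [-3.14, -0.0, 1.02]
wrist_force: [0.2, 0.9, -0.5]
opening: 0.0001
```

```bash
python3 -m inch '[0,0.0001,-0.0024,0,0,0,1, 0,0.0001,-0.0024,0,0,0,1, 0,0.0001,-0.0024,0,0,0,1, 0,0.0001,-0.0024,0,0,0,1, 0,0.0001,-0.0024,0,0,0,1]'
```

```text
clock: 7.97
eef_pos: [0.4632, -0.3402, 0.1039]
tcp_rot: [3.138, -0.001, 0.579]
wrist_force: [3.3, -3.5, 0.8]
opening: -0.0003
```

```bash
python3 -m inch '[0,0.0001,-0.0024,0,0,0,1, 0,0.0001,-0.0024,0,0,0,1, 0,0.0001,-0.0024,0,0,0,1, 0,0.0001,-0.0024,0,0,0,1, 0,0.0001,-0.0024,0,0,0,1]'
```

```text
clock: 8.38
eef_pos: [0.4581, -0.3302, 0.1042]
tcp_rot: [3.138, -0.001, 0.142]
wrist_force: [-1.1, -3.6, 3.5]
opening: -0.0001
```

```bash
python3 -m inch '[0,0.0001,-0.0024,0,0,0,1, 0,0.0001,-0.0024,0,0,0,1, 0,0.0001,-0.0024,0,0,0,1, 0,0.0001,-0.0024,0,0,0,1, 0,0.0001,-0.0024,0,0,0,1]'; python3 -m inch '[0,0.0001,-0.0024,0,0,0,1, 0,0.0001,-0.0024,0,0,0,1]'
```

```text
clock: 8.8
eef_pos: [0.4581, -0.3179, 0.104]
tcp_rot: [3.139, -0.0, -0.294]
wrist_force: [-3.2, -3.1, 4.7]
opening: 0.0002
clock: 8.97
eef_pos: [0.4597, -0.3131, 0.104]
tcp_rot: [3.14, -0.0, -0.469]
wrist_force: [-3.3, -3.1, 5.8]
opening: 0.0001
```

```bash
python3 -m inch '[0,0.0001,-0.0024,0,0,0,0.5, 0,0.0003,-0.0024,0,0,0,0, 0,0,0,0,0,0,0]'; python3 -m inch '[0,0.0003,-0.0024,0,0,0,0, 0,0,0,0,0,0,0]'
```

```text
clock: 9.22
eef_pos: [0.4634, -0.3089, 0.1042]
tcp_rot: [3.14, -0.002, -0.507]
wrist_force: [-2.4, -2.1, 5.4]
opening: -0.0
clock: 9.38
eef_pos: [0.465, -0.3074, 0.1043]
tcp_rot: [3.14, -0.003, -0.508]
wrist_force: [-1.8, -3.2, 5.9]
opening: -0.0001
```

```bash
python3 -m inch '[0,0.0003,-0.002,0,0,0,0, 0,0,0,0,0,0,0]'; python3 -m inch '[0,0.0003,-0.002,0,0,0,0, 0,0,0,0,0,0,0]';  python3 snap.py d1
```

```text
clock: 9.55
eef_pos: [0.4662, -0.3062, 0.1044]
tcp_rot: [3.14, -0.003, -0.508]
wrist_force: [-1.4, -4.0, 5.5]
opening: 0.0
clock: 9.72
eef_pos: [0.4676, -0.3049, 0.1044]
tcp_rot: [3.139, -0.004, -0.508]
wrist_force: [-1.7, -5.8, 5.1]
opening: 0.0003
```

View pics/d1.png

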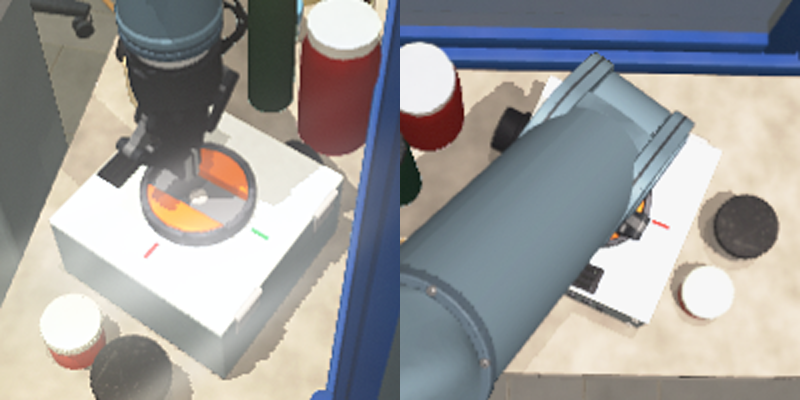

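```bash
cat > rect.py <<'E'
import sys
from h import *
q=[.48486,-.3235,-.407,0];out=[]
for c in('wrist','scene'):
    im=imaging.grab_frame(c)[:,:,::-1];m=imaging.camera_model(c)
    n=400;g=np.linspace(-.07,.07,n);Y,X=np.meshgrid(-g,-g)
    uv=proj(m,panel(q,np.c_[X.ravel(),Y.ravel(),np.full(n*n,.111)])).astype(np.float32).reshape(n,n,2)
    r=cv2.remap(im,uv,None,cv2.INTER_LINEAR); cv2.line(r,(200,0),(200,399),(255,0,255),1);cv2.line(r,(0,200),(399,200),(255,0,255),1);out.append(r)
cv2.imwrite(f'pics/{sys.argv[1]}.png',np.hstack(out))
E
python3 rect.py r2
```

```text
(no output)
```

View pics/r2.png

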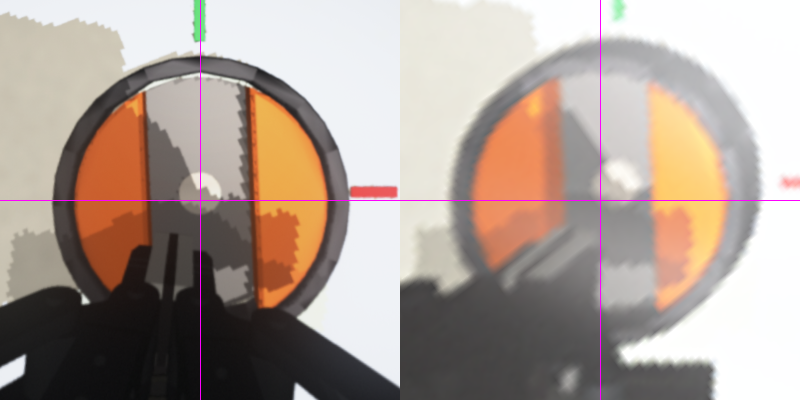

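About 3° short of the stop (right slot edge runs (248,90)→(260,305)). Continuing to push until the force rises.

```bash
python3 -m inch '[0,0.0003,-0.002,0,0,0,0, 0,0,0,0,0,0,0]'; python3 -m inch '[0,0,-0.0015,0,0,0,0, 0,0,0,0,0,0,0]'; python3 -m inch '[0,0,-0.0015,0,0,0,0, 0,0,0,0,0,0,0]'
```

```text
clock: 10.08
eef_pos: [0.4688, -0.3039, 0.1044]
tcp_rot: [3.139, -0.004, -0.508]
wrist_force: [-0.6, -6.5, 5.7]
opening: 0.0001
clock: 10.25
eef_pos: [0.4689, -0.3038, 0.1044]
tcp_rot: [3.137, -0.004, -0.509]
wrist_force: [-3.2, -9.3, 3.7]
opening: -0.0002
clock: 10.42
eef_pos: [0.4689, -0.3036, 0.1044]
tcp_rot: [3.136, -0.005, -0.51]
wrist_force: [-3.5, -11.8, 3.3]
opening: -0.0001
```

```bash
python3 -m inch '[0,0,-0.002,0,0,0,0, 0,0,0,0,0,0,0]'; python3 rect.py r3; python3 -m inch '[0,0,0.004,0,0,0,0, 0,0,0.005,0,0,0,0, 0,0,0,0,0,0,0]'
```

```text
clock: 10.58
eef_pos: [0.4691, -0.3034, 0.1044]
tcp_rot: [3.134, -0.005, -0.511]
wrist_force: [-5.2, -15.3, 2.0]
opening: 0.0001
clock: 10.93
eef_pos: [0.4678, -0.3047, 0.1044]
tcp_rot: [-3.14, -0.003, -0.507]
wrist_force: [0.8, -0.9, 5.8]
opening: -0.0002
```

View pics/r3.png

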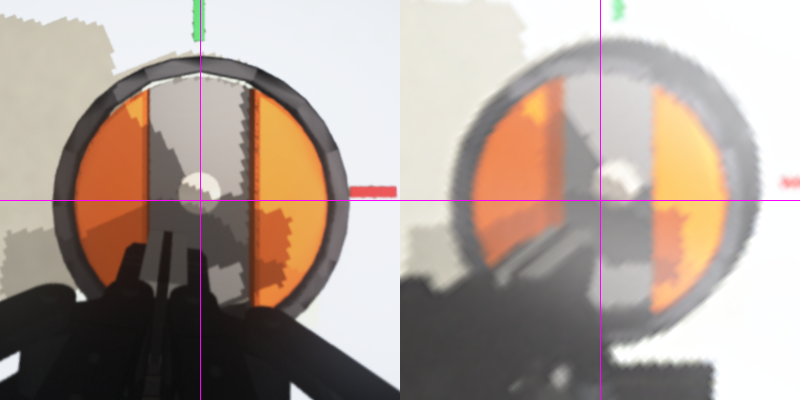

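```bash
python3 -m inch '[0,0,0.001,-0.003,0,0,0, 0,0,0,-0.005,0,0,0, 0,0,0,-0.01,0,0,0, 0,0,0,-0.02,0,0,0, 0,0,0,-0.03,0,0,0]'; python3 -m inch '[0,0,0,-0.03,0,0,0, 0,-0.03,0,-0.03,0,0,0, 0,-0.03,0,0,0,0,0, 0,0,0,0,0,0,0, 0,0,0,0,0,0,0]'; python3 rect.py r4; python3 snap.py d4
```

```text
clock: 11.35
eef_pos: [0.4642, -0.3037, 0.1705]
tcp_rot: [-3.142, 0.005, -0.506]
wrist_force: [0.3, 0.3, 0.6]
opening: -0.0
clock: 11.77
eef_pos: [0.4129, -0.2755, 0.2316]
tcp_rot: [-3.141, -0.0, -0.507]
wrist_force: [0.4, -0.7, 0.1]
opening: 0.0
```

View pics/r4.png

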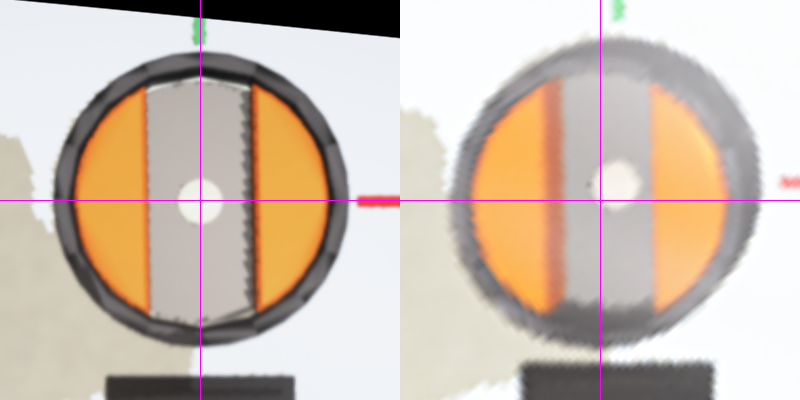

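View pics/d4.png

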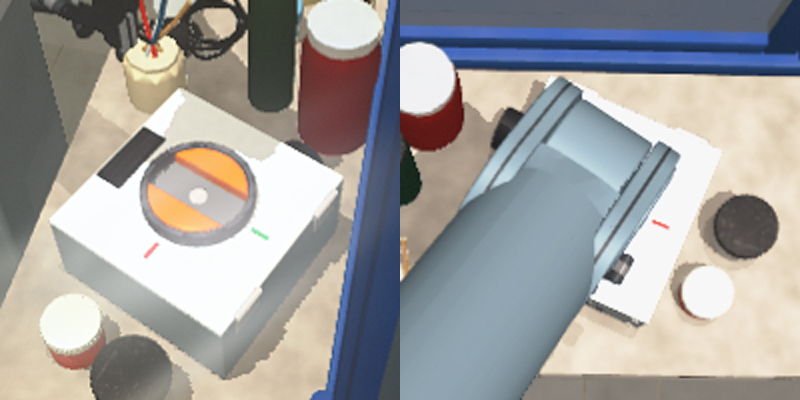

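The slot looks about 1° back from where it was under load. I'll measure its angle precisely against the pad and panel edges.

```bash
cat > ang.py <<'E'
from h import *
q=[.48486,-.3235,-.407,0]
for c in('wrist','scene'):
    im=imaging.grab_frame(c);m=imaging.camera_model(c)
    def rect(x0,x1,y0,y1,z,s=.00025):
        X,Y=np.meshgrid(np.arange(x1,x0,-s),np.arange(y1,y0,-s),indexing='ij')
        uv=proj(m,panel(q,np.c_[X.ravel(),Y.ravel(),np.full(X.size,z)])).astype(np.float32).reshape(*X.shape,2)
        return cv2.GaussianBlur(cv2.remap(im,uv,None,cv2.INTER_LINEAR),(0,0),2).astype(float),X,Y
    # land edges: orange->grey using r-b
    for nm,y0,y1 in(('L',.008,.03),('R',-.03,-.008)):
        r,X,Y=rect(-.03,.033,y0,y1,.111); f=r[...,0]-r[...,2]
        f=np.abs(np.gradient(f,axis=1)); k=f.argmax(1); xs=X[:,0]; ys=Y[0,k]
        g=np.abs(ys-np.median(ys))<.002; p=np.polyfit(xs[g],ys[g],1)
        print(c,nm,'slot tilt deg',np.degrees(np.arctan(p[0])).round(2),p[1].round(4),g.sum())
    for nm,x0,x1 in(('padback',-.073,-.058),('padfront',-.103+.004,-.084)):
        r,X,Y=rect(x0,x1,-.03,.03,.098); f=np.abs(np.gradient(r.sum(2),axis=0)); k=f.argmax(0); xs=X[k,0]; ys=Y[0]
        g=np.abs(xs-np.median(xs))<.002; p=np.polyfit(ys[g],xs[g],1)
        print(c,nm,'tilt deg',np.degrees(np.arctan(-p[0])).round(2),p[1].round(4),g.sum())
E
python3 ang.py
```

```text
wrist L slot tilt deg 1.11 0.0183 252
wrist R slot tilt deg 1.12 -0.0189 252
wrist padback tilt deg -0.01 -0.0657 240
wrist padfront tilt deg 0.06 -0.0932 240
scene L slot tilt deg 1.08 0.013 252
scene R slot tilt deg 1.06 -0.0183 252
scene padback tilt deg -0.17 -0.0642 240
scene padfront tilt deg -0.25 -0.0916 240
```

Slot is 1.1° short relative to the pad, which is probably floor friction dragging it as I backed off. I'll re-enter clear of the floor and push it to the stop again.

```bash
python3 -m inch '[0,0,0,0,0,0,-1.15, 0,0.029,0.007,0.02,0,0,0, 0,0.029,0.007,0.02,0,0,0, 0,0,0,0.03,0,0,0, 0,0,0,0.02,0,0,0]'; python3 -m inch '[0,0,0,0.01,0,0,0, 0,0,0,0,0,0,0, 0,0,0,0,0,0,0]'
python3 - <<'E'
from h import *
s=monitor.read_state(); d=s['eef_pos'][:2]-np.array([.4848,-.324]); print(s['eef_pos'],s['tcp_rot'],R(.407)[:2,:2]@d)
im=imaging.grab_frame('wrist');cv2.imwrite('pics/e_w.png',im[:,:,::-1])
E
```

```text
clock: 12.48
eef_pos: [0.4623, -0.3125, 0.1381]
tcp_rot: [3.141, 0.001, -0.406]
wrist_force: [-0.9, 1.5, -0.5]
opening: 0.0
clock: 12.73
eef_pos: [0.4616, -0.3121, 0.1308]
tcp_rot: [3.141, 0.001, -0.407]
wrist_force: [0.2, -1.3, 0.3]
opening: -0.0001
[ 0.46164905 -0.31213343  0.13083832] [ 3.14149792e+00  5.19511651e-04 -4.06685227e-01] [-0.02595726  0.00173277]
```

View pics/e_w.png

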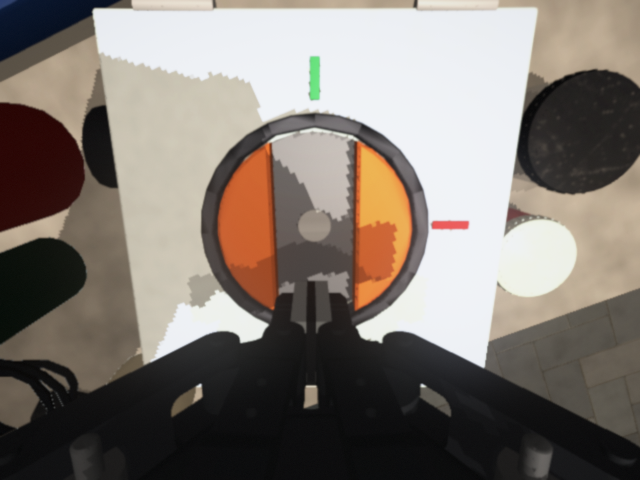

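```bash
python3 -m inch '[0,0,0,0.008,0,0,0, 0,0,0,0.008,0,0,0, 0,0,0,0.005,0,0,0, 0,0,0,0.003,0,0,0, 0,0,0,0,0,0,0]'; python3 -m inch '[0,0,-0.0015,0,0,0,0, 0,0,-0.0015,0,0,0,0, 0,0,-0.0015,0,0,0,0, 0,0,0,0,0,0,0]'
```

```text
clock: 13.2
eef_pos: [0.4611, -0.3116, 0.106]
tcp_rot: [-3.141, 0.001, -0.406]
wrist_force: [0.3, 0.4, 0.1]
opening: 0.0002
clock: 13.53
eef_pos: [0.4638, -0.3075, 0.107]
tcp_rot: [-3.141, -0.0, -0.406]
wrist_force: [-0.5, 0.2, 0.8]
opening: 0.0002
```

```bash
python3 -m inch '[0,0,-0.0015,0,0,0,0, 0,0,0,0,0,0,0]'; python3 -m inch '[0,0,-0.0015,0,0,0,0, 0,0,0,0,0,0,0]'; python3 -m inch '[0,0,-0.0015,0,0,0,0, 0,0,0,0,0,0,0]'
```

```text
clock: 13.7
eef_pos: [0.4642, -0.3062, 0.1069]
tcp_rot: [-3.141, -0.0, -0.406]
wrist_force: [0.5, -0.3, 0.2]
opening: 0.0003
clock: 13.87
eef_pos: [0.4647, -0.3048, 0.1068]
tcp_rot: [-3.141, -0.0, -0.406]
wrist_force: [-0.4, -0.6, -0.1]
opening: -0.0001
clock: 14.03
eef_pos: [0.4653, -0.3034, 0.1067]
tcp_rot: [-3.141, 0.0, -0.406]
wrist_force: [0.2, 0.3, 0.3]
opening: -0.0002
```

```bash
python3 -m inch '[0,0,-0.0015,0,0,0,0, 0,0,0,0,0,0,0]'; python3 -m inch '[0,0,-0.0015,0,0,0,0, 0,0,0,0,0,0,0]'; python3 -m inch '[0,0,-0.001,0,0,0,0, 0,0,0,0,0,0,0]'
```

```text
clock: 14.2
eef_pos: [0.4657, -0.3026, 0.1067]
tcp_rot: [3.141, -0.0, -0.407]
wrist_force: [-1.0, -0.5, -0.3]
opening: -0.0001
clock: 14.37
eef_pos: [0.4661, -0.3022, 0.1068]
tcp_rot: [3.14, -0.001, -0.407]
wrist_force: [-0.2, -5.1, -0.8]
opening: -0.0003
clock: 14.53
eef_pos: [0.4662, -0.302, 0.1068]
tcp_rot: [3.139, -0.001, -0.408]
wrist_force: [-1.1, -6.6, -3.7]
opening: -0.0003
```

```bash
python3 -m inch '[0,0,-0.001,0,0,0,0, 0,0,-0.001,0,0,0,0, 0,0,0,0,0,0,0]'; python3 -m inch '[0,0,-0.0015,0,0,0,0, 0,0,-0.0015,0,0,0,0, 0,0,0,0,0,0,0]'; python3 ang.py | grep slot
```

```text
clock: 14.78
eef_pos: [0.4663, -0.3018, 0.1068]
tcp_rot: [3.137, -0.001, -0.409]
wrist_force: [-2.1, -9.4, -3.6]
opening: 0.0003
clock: 15.03
eef_pos: [0.4664, -0.3016, 0.1069]
tcp_rot: [3.134, -0.002, -0.411]
wrist_force: [-3.7, -16.3, -5.6]
opening: -0.0001
wrist L slot tilt deg -0.8 0.0187 214
wrist R slot tilt deg -0.03 -0.0191 213
scene L slot tilt deg -0.54 0.0132 188
scene R slot tilt deg 0.13 -0.0184 252
```

```bash
python3 -m inch '[0,0,0.003,0,0,0,0, 0,0,0.003,0,0,0,0, 0,0,0.003,0,0,0,0, 0,0,0.001,0,0,0,0, 0,0,0,0,0,0,0]'; python3 ang.py|grep slot;  python3 -m inch '[0,0,0,-0.005,0,0,0, 0,0,0,-0.01,0,0,0, 0,0,0,-0.02,0,0,0, 0,0,0,-0.03,0,0,0, 0,0,0,-0.03,0,0,0]'; python3 -m inch '[0,0,0,-0.03,0,0,0, 0,-0.03,0,0,0,0,0, 0,-0.03,0,0,0,0,0, 0,0,0,0,0,0,0, 0,0,0,0,0,0,0]'; python3 ang.py; python3 rect.py r5;python3 snap.py d5
```

```text
clock: 15.55
eef_pos: [0.4649, -0.304, 0.1067]
tcp_rot: [-3.141, 0.0, -0.406]
wrist_force: [-0.2, -0.5, -0.5]
opening: -0.0003
wrist L slot tilt deg 0.06 0.0185 215
wrist R slot tilt deg 0.07 -0.019 222
scene L slot tilt deg -0.23 0.0132 186
scene R slot tilt deg 0.36 -0.0184 252
clock: 16.07
eef_pos: [0.4644, -0.3042, 0.2033]
tcp_rot: [-3.141, 0.001, -0.406]
wrist_force: [0.6, -0.6, 0.1]
opening: -0.0
clock: 16.48
eef_pos: [0.4087, -0.2805, 0.2328]
tcp_rot: [-3.141, -0.001, -0.407]
wrist_force: [1.0, 0.2, 0.6]
opening: 0.0003
wrist L slot tilt deg -0.02 0.0186 252
wrist R slot tilt deg 0.06 -0.0187 252
wrist padback tilt deg 0.06 -0.0637 240
wrist padfront tilt deg 0.1 -0.0912 240
scene L slot tilt deg -0.02 0.0131 252
scene R slot tilt deg 0.01 -0.0184 252
scene padback tilt deg -0.13 -0.0641 240
scene padfront tilt deg -0.24 -0.0916 240
```

View pics/r5.png

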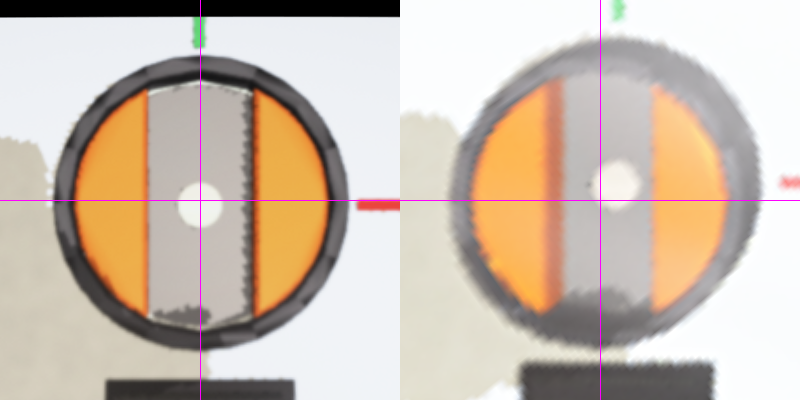

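View pics/d5.png

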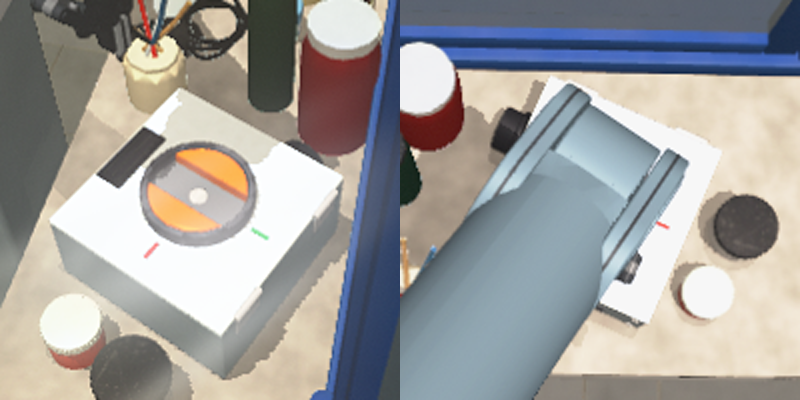

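The slot now lines up with the green mark to within 0.1° and has stayed there. The panel is flush, the pots haven't moved, and the arm is clear at z = 0.23.

```bash
python3 -c "
from rig import job; print(job.finish_job())"
```

```text
the job is handed in; nothing more can be done
None
```

The access panel is shut flush and the orange fastener is turned clockwise to its stop, so the panel is locked. I handed the job in at about 17 s.

- **Panel:** I pressed it down on the push pad with shut fingertips. It stopped at a fingertip height of 98 mm, which is the shut height, and I held it there with about 33 N. The pictures afterwards show it flush.
- **Fastener:** It was already about 0.14 rad clockwise when I started. I swept it with a fingertip in the slot until it stopped moving and the sideways force reached about 16 N.
- **One check failed:** after the first sweep the released slot measured 1.1° short of locked, probably dragged back by the fingertip rubbing the slot floor as I backed off. I went in again clear of the floor and pushed it home.
- **Last checks:** after release, both cameras put the slot within 0.1° of the locked direction. The measured pad edges read up to 0.24° off, so that is about how well the angle is known. The arm was clear and touching nothing.
- **Other things:** the coral pot and black-lid jar look unmoved in the pictures. The tape and blue pot were outside my last pictures, so I did not check them again. The arm worked only above the box.

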